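Seat the loose nozzle and hold the rinse box open

ROBOT

A 6-joint arm with a two-finger parallel gripper is mounted at the origin on a cart in front of the work surface, level with it; the furniture and walls round the work are solid. World frame = base frame: x ahead of the robot, y to its left, z up, the work surface at z = 0. Lengths are in m, angles in degrees, forces in N, time in s.
With the tool pointing down it reaches from about 0.3 to 1 m from the base axis. Payload 5.1 kg.
Tool frame: the origin (TCP) lies between the finger pads, 19 mm behind the fingertips; this is the grasp point; z points along the fingers, y is the line along which they close (so a half turn about z gives the same grasp; the last joint's range is limited). The gripper opens to 95 mm and grips with 3 to 60 N. Pads are 20 mm wide; open, the fingers measure 119 mm over their backs; the gripper's body (75 mm by 180 mm) begins 59 mm behind the grasp point.
Start: joints at [-70.05, 7.093, 94.555, -0, 78.352, -4.733], TCP at [0.271, -0.591, 0.233] pointing down, gripper open.
Joint ranges: [-149.61, 149.61], [-58.7, 133.49], [1.44, 155.28], [-77.14, 257.14], [18.33, 153.61], [-166.67, 166.67]. Speed limits (degrees/s): [147.25, 147.25, 180, 180, 180, 180].

INTERFACE

Orientations are given as a 3x3 rotation matrix whose columns are the frame's x, y, z axes.
In Python, from workcell import * gives the robot as it stands. The module is installed in compiled form; this text tells all that it offers.
- The arm moves only by the shell command python3 -m inch 'ROWS' [OPENING] [FORCE]. ROWS is one flat JSON list of numbers that holds 1 to 10 rows one after another, with no inner brackets; each row has 4 numbers: dx, dy, dz in m, then a turn about the tool's z in degrees; each row is the pose to reach, as a shift and turn from the pose commanded when the command began, along the tool's axes at that moment; what a row does not reach only later rows make up. A row lasts 1/12 s, in which the tool goes at most 0.0417 m and 7.16 degrees, less where a joint would pass 70% of its speed; a pose out of reach is approached as far as the arm can. OPENING is the opening from 0.0 (shut) to 1.0 (fully open), set as the command begins (- or left out keeps the last). The fingers move at their own pace and stop on an object; FORCE is the grip in N (left out, the last holds). Time passes only in rows, so rows that do not move let the fingers close. It prints the time, the measured TCP pose, the force, the opening and the grip force at its end. Input that does not fit is refused with a message, and nothing moves.
- get_state(): the state, without advancing time (a new reading comes with each control period).
- get_image(name): name is "side" or "top"; returns (picture, depth): 400x640x3 uint8, red, green, blue; 400x640 float32, m along the optical axis (not along the pixel's ray), 0 where there is no reading.
- calibration(name): a dict with "fx", "fy", "cx", "cy" (pixels), "k1" (the pictures are not rectified: a ray, as slopes to the right and down, at radius r is drawn at 1 + k1 r^2 times it, then the intrinsics apply), "world_to_cam" (4x4, takes a point from world to camera coordinates). Camera axes: x right, y up, looking along -z (the intrinsics and any distortion apply to the point x, -y, -z); pixel columns grow to the right and rows downward; lengths in m; the calibration is good to about 2 mm. A picture is of the moment at which its call begins. calibration takes no time and is no camera call.
- sign_off(): hands the job in; it is judged then, once.
The state is a dict: "clock": time; "qpos": joint angles; "dq": joint speeds; "effort": joint torques, N m; "tcp_pos": TCP position; "tool_rot": TCP orientation; "contact_force": force on the tool from outside, world axes, zero at the start; "ft_torque": the same for the moment, N m; "finger_gap": opening from 0.0 (shut) to 1.0 (fully open); "grasp_force": force on a finger pad.
Only numpy, scipy, OpenCV 4.12 (cv2) and the standard library are available. Lean on these libraries where they do the work, as an engineer would, in place of code of your own. Each camera call takes 0.05 s, during which the arm holds its last target. There are 200 camera calls.

TASK

We are about to load the rinse box: first stand the loose tall nozzle tip upright, wide end down, fully home in the seat block that is empty, and let go of it. Then take the rinse box's lid by its ball knob, lift it to 55 degrees open (it falls shut by itself, so nothing else may prop it) and finish still gripping it there, keeping it steady so that a colleague can put the nozzles in. Leave the short nozzle in its seat and do not shift the other things lying about.

Things in the scene. Friction and masses are not known exactly. Their poses are not given: they have to be found in the camera images.
- tall_nozzle: The loose white plastic nozzle tip, 70 mm tall, standing on the table on its wide end (29 mm across for the lowest 10 mm, tapering gently to 24 mm at 50 mm height, then a steeper cone to 8 mm at the tip; about 25.5 mm across at 38 mm height). About 30 g. Origin: centre of its underside; z: up along its axis.
- short_nozzle: A second white nozzle tip of the same width, 55 mm tall, already standing in the other seat block; leave it. Loose. Origin: centre of its underside; z: up.
- empty_seat: The empty seat block: grey plastic, 52 x 52 mm, 18 mm high, fixed to the table, with one round blind bore in the middle, 32.5 mm wide and 14 mm deep (floor of the bore 4 mm above the table), edge chamfered 2 mm. A nozzle seated in it has its underside 4 mm above the table. Origin: centre of the block's underside, on the bore's axis; z: up.
- full_seat: The identical seat block that the short nozzle stands in, fixed to the table. Origin: centre of its underside.
- rinse_box: The rinse box: open-topped steel box, 140 mm deep (its x), 190 mm wide (its y), 80 mm high, fixed to the table, with a steel lid on it. Origin: centre of its underside; its x points horizontally from the front (knob side) to the hinge side, z up.
- lid (a joint): The lid's hinge angle in rad: 0 is shut, it grows as the lid opens (55 degrees = 0.96), stop at 1.75. The hinge line runs along the box's far top edge, parallel to the box's y. No spring, catch or friction: the lid (about 0.35 kg, 144 mm deep, 194 mm wide, sheet top 5 mm above the hinge line) falls shut from any angle below about 1.4 when not held.
- lid_hinge (a point): Middle of the lid's hinge line, 80 mm above the table. Its axes are the lid's: x along the lid away from the knob side, y along the hinge line, z out of the lid's top face.
- lid_knob (a point): Centre of the black ball knob, 28 mm diameter, on a 12 mm stem on the lid's top face near its front edge. In the lid's frame the centre lies 122 mm in front of the hinge line and 37 mm above it (32 mm above the lid's top face): with the lid shut it is 117 mm above the table. Its axes turn with the lid.
- grease_tin: Bystander: round tin with a lid, 66 mm wide, 31 mm high, loose. Origin: centre of its underside.
- ferrule: Bystander: steel weld ferrule, 50 mm flange, 30 mm high, loose. Origin: centre of its underside.
- cap_a: Bystander: flip cap, 48 x 44 x 30 mm, loose. Origin: centre of its underside.
- cap_b: Bystander: flip cap, 48 x 44 x 30 mm, loose. Origin: centre of its underside.
- tape_measure: Bystander: tape measure, 33 x 69 x 60 mm, loose. Origin: centre of its underside.
Not all that is in view belongs to the job. What is shaped like the empty_seat but purple is not meant.

How it is judged (in metres and radians):
On the way:
1. the tall nozzle stands home and upright in the empty seat block, let go (horizontal distance between tall_nozzle and empty_seat below 0.004 m and z of tall_nozzle in the frame of empty_seat below 0.007 m and angle between tall_nozzle's own z axis and vertical below 0.1 rad and contact force between the fingers and tall_nozzle below 0.05 N), for 0.3 s.
At the end, for the whole second after the job is handed in: Tall nozzle in the empty seat: 4 mm from the bore axis, underside under 7 mm above the table, tilt under 0.1 rad, let go, still. Lid steady at 55 +- 7.5 degrees (0.83 to 1.09 rad), TCP within 35 mm of the knob centre, fingers bearing over 0.4 N. Short nozzle still in its seat (all of step 1 and linear speed of tall_nozzle below 0.03 m/s and value of joint lid between 0.83 and 1.09 rad and velocity of joint lid between -0.1 and 0.1 rad/s and contact force between the fingers and rinse_box above 0.4 N and distance between the grasp point and lid_knob below 0.035 m and horizontal distance between short_nozzle and full_seat below 0.006 m and angle between short_nozzle's own z axis and vertical below 0.15 rad); the arm keeps its last pose, push and grip.
It fails at once if a bystander (grease tin, ferrule, caps, tape measure) is shifted more than 20 mm (distance of any of grease_tin, ferrule, cap_a, cap_b, tape_measure from where it was at the start of the episode above 0.02 m).
It fails at once if the short nozzle is taken out of its seat or tipped (distance of short_nozzle from where it was at the start of the episode above 0.012 m or angle between short_nozzle's own z axis and vertical above 0.3 rad).
It also fails if it takes over 54 s, if anything falls off the work surface, if the arm or the gripper's body presses on something with over 40 N, if the wrist force passes 120 N, or if a joint passes its speed limit or range.

## Working session

There is one attempt and no reset: what is moved stays moved. The work goes in short steps, Python scripts to look and compute and a shell command to move; the robot and the scene stay as the last step left them, time stands still between calls to the robot, and variables do not carry over. Pictures are saved under pics/ and viewed, at most 13 in all, crops included, and the job is handed in when it is done.

```bash
mkdir -p pics
cat > h.py <<'E'
from workcell import *
import numpy as np, cv2
def grab(n,f=None):
    p,d=get_image(n)
    if f: cv2.imwrite(f,p[:,:,::-1])
    return p,d
def ray(n,u,v):
    c=calibration(n); K=np.array([[c['fx'],0,c['cx']],[0,c['fy'],c['cy']],[0,0,1.]])
    x,y=cv2.undistortPoints(np.array([[[u,v]]],float),K,np.array([c['k1'],0,0,0.]))[0,0]
    M=np.linalg.inv(c['world_to_cam']); return M[:3,3],M[:3,:3]@np.array([x,-y,-1.])
def onz(n,u,v,z):
    o,d=ray(n,u,v); return o+d*(z-o[2])/d[2]
def atd(n,u,v,dep):
    o,d=ray(n,u,v); return o+d*dep
def proj(n,P):
    c=calibration(n); q=c['world_to_cam']@np.append(P,1.); x,y=q[0]/-q[2],-q[1]/-q[2]; s=1+c['k1']*(x*x+y*y)
    return np.array([c['fx']*x*s+c['cx'],c['fy']*y*s+c['cy']])
E
python3 - <<'E'
from h import *
np.set_printoptions(precision=4,suppress=True)
for n in("top","side"):
    p,d=grab(n,f'pics/{n}0.png'); np.savez(f'pics/{n}0.npz',p=p,d=d)
    o,r=ray(n,320,200); print(n,o,r,calibration(n)['fx'],calibration(n)['k1'])
s=get_state(); print(s)
E
```

```text
top [0.2998 0.0731 1.162 ] [ 0.219   0.0014 -0.9757] 415.54070533744596 0.007062815844038406
side [0.3628 1.094  0.5727] [ 0.143  -0.9047 -0.4014] 413.31771567810483 -0.07462911099959607
{'clock': 0.1, 'qpos': array([-70.0475,   7.1282,  94.6244,  -0.0011,  78.3519,  -4.7315]), 'dq': array([ 0.086 , -0.1236, -0.1623,  0.0264, -0.0028,  0.0174]), 'effort': array([  0.0001, -41.8882, -36.1095,   0.0778,   0.0462,  -0.0001]), 'tcp_pos': array([ 0.2712, -0.5901,  0.2323]), 'tool_rot': array([[ 0.9086,  0.4176, -0.0006],
       [ 0.4176, -0.9086,  0.0017],
       [ 0.0001, -0.0018, -1.    ]]), 'contact_force': array([-0.0391, -0.7221,  0.8348]), 'ft_torque': array([ 0.013 ,  0.0205, -0.0286]), 'grasp_force': 0.0, 'finger_gap': 1.0045911983746483}
```

View pics/top0.png

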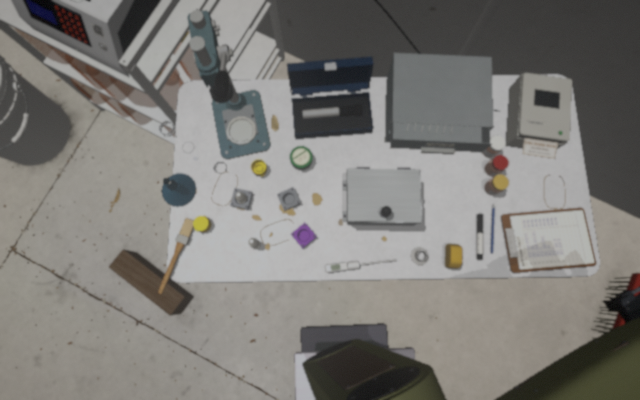

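View pics/side0.png

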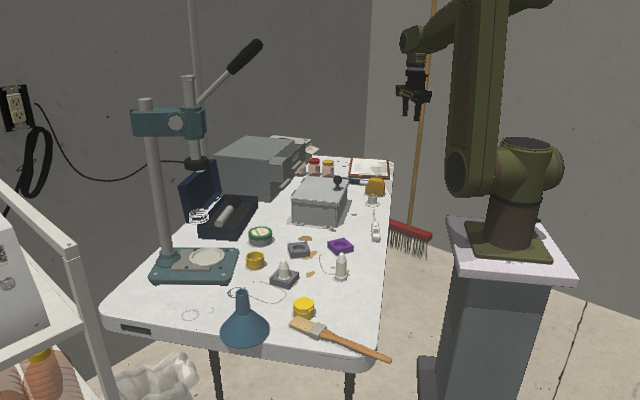

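The top view shows the tall nozzle at about (255,243), the short nozzle in the full seat at (242,199) and the empty seat at (289,198). The purple decoy is at (303,236) and the knob at (387,212). In the side view the nozzle is at (341,265), the empty seat at (298,249) and the knob at (338,181). Next I'll measure with colour masks.

Run:
```python
from h import *
T=np.load('pics/top0.npz');S=np.load('pics/side0.npz')
a=cv2.resize(T['p'][150:280,220:450],None,fx=3.4,fy=3.4,interpolation=cv2.INTER_CUBIC)[:,:,::-1]
cv2.imwrite('pics/topc.png',a)
a=cv2.resize(S['p'][160:310,230:410],None,fx=4,fy=4,interpolation=cv2.INTER_CUBIC)[:,:,::-1]
cv2.imwrite('pics/sidec.png',a)
np.set_printoptions(precision=4,suppress=True)
for n,Z,pts in(('top',T,[(255,243),(242,199),(289,198),(387,212),(420,256),(385,190),(350,250)]),('side',S,[(341,265),(298,249),(338,181),(320,190)])):
    for u,v in pts:
        print(n,u,v,Z['p'][v,u],atd(n,u,v,Z['d'][v,u]))
```

```text
top 255 243 [106 104 101] [0.4376 0.2523 0.0586]
top 242 199 [100  98  94] [0.5646 0.2914 0.0359]
top 289 198 [122 123 125] [0.5691 0.163  0.0051]
top 387 212 [57 57 58] [ 0.4933 -0.0933  0.1299]
top 420 256 [175 174 174] [ 0.3895 -0.196   0.0018]
top 385 190 [155 157 156] [ 0.5605 -0.099   0.0895]
top 350 250 [180 180 179] [ 0.4144 -0.0033 -0.0013]
side 341 265 [156 153 142] [0.4402 0.2741 0.0476]
side 298 249 [125 127 127] [0.5692 0.1527 0.0063]
side 338 181 [53 52 49] [ 0.4938 -0.0803  0.1198]
side 320 190 [178 179 174] [ 0.5482 -0.0755  0.0875]
```

View pics/topc.png

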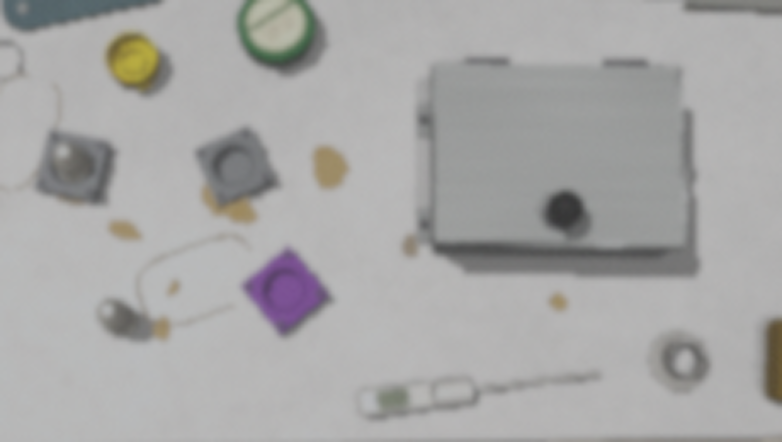

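View pics/sidec.png

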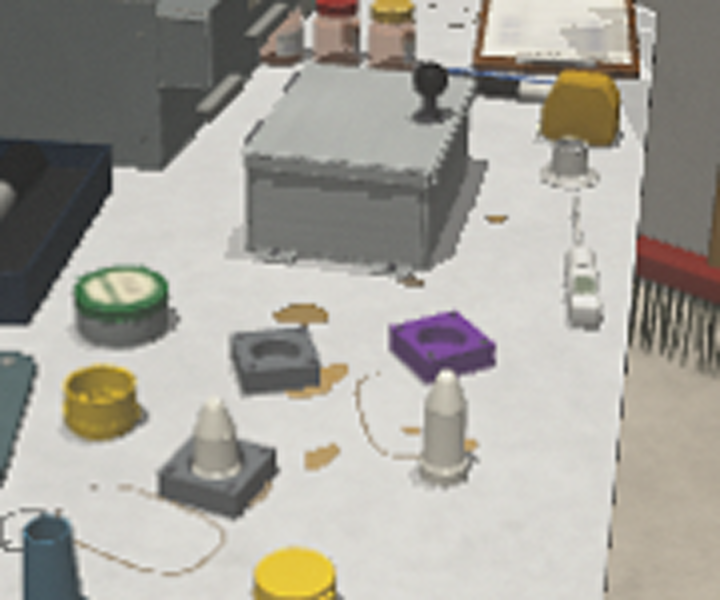

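```bash
cat >> h.py <<'E'
def cloud(n,d,b):
    u0,u1,v0,v1=b; c=calibration(n); K=np.array([[c['fx'],0,c['cx']],[0,c['fy'],c['cy']],[0,0,1.]])
    uu,vv=np.meshgrid(np.arange(u0,u1),np.arange(v0,v1)); q=np.stack([uu.ravel(),vv.ravel()],1).astype(float)
    x=cv2.undistortPoints(q[:,None],K,np.array([c['k1'],0,0,0.]))[:,0]; D=d[v0:v1,u0:u1].ravel()
    M=np.linalg.inv(c['world_to_cam']); P=np.stack([x[:,0]*D,-x[:,1]*D,-D],1)@M[:3,:3].T+M[:3,3]
    return q.astype(int),P,D>0
E
python3 - <<'E'
from h import *
np.set_printoptions(precision=4,suppress=True)
B={'top':dict(noz=(244,268,232,256),empty=(274,304,184,213),full=(226,258,184,214),knob=(374,402,200,224)),
'side':dict(noz=(328,354,246,285),empty=(284,314,238,262),full=(266,303,256,292),knob=(328,352,172,194))}
for n in B:
    Z=np.load(f'pics/{n}0.npz')
    for k,b in B[n].items():
        q,P,ok=cloud(n,Z['d'],b); rgb=Z['p'][q[:,1],q[:,0]].astype(int)
        tb=ok&(P[:,2]<.008)&(P[:,2]>-.012)&(rgb.min(1)>165)
        print(n,k,'table z',np.median(P[tb,2]),P[tb,2].std(),tb.sum(),end=' | ')
        g=rgb.max(1)-rgb.min(1)
        if k=='knob': m=(rgb.max(1)<90)&(P[:,2]>.095)
        elif k=='noz': m=ok&(P[:,2]>.012)
        else:
            m=(rgb.max(1)<145)&(g<20)
            r=cv2.minAreaRect(np.array([onz(n,u,v,.018)[:2] for u,v in q[m]],np.float32)); print('rect18',r,end=' ')
        print(m.sum(),'mean',P[m].mean(0),'px',q[m].mean(0),'min',P[m].min(0),'max',P[m].max(0))
E
```

```text
top noz table z 0.00014956074077243642 0.002262627358642593 374 | 98 mean [0.439  0.2579 0.0496] px [253.4286 242.949 ] min [0.4287 0.2484 0.0124] max [0.4519 0.2724 0.0707]
top empty table z 6.600419402857938e-05 0.002243392285090246 382 | rect18 ((0.5628057718276978, 0.16110247373580933), (0.057789042592048645, 0.05408923700451851), 22.369487762451172) 358 mean [0.565  0.1613 0.0128] px [289.4162 198.8045] min [ 0.5342  0.1294 -0.0045] max [0.5958 0.193  0.0254]
top full table z 0.00036146153974869755 0.0021714510305545186 479 | rect18 ((0.5680586695671082, 0.29413869976997375), (0.06101219728589058, 0.05587422475218773), 75.24298858642578) 376 mean [0.5671 0.2934 0.0194] px [242.375  199.4415] min [ 0.5405  0.2661 -0.0048] max [0.6018 0.3265 0.06  ]
top knob table z nan nan 0 | 84 mean [ 0.4954 -0.0908  0.1269] px [385.7738 211.4643] min [ 0.4847 -0.1043  0.1155] max [ 0.5071 -0.079   0.1332]
side noz table z 0.001183958145595354 0.0010630595147297932 502 | 333 mean [0.4453 0.2314 0.0336] px [340.7538 260.7628] min [0.4235 0.1285 0.0121] max [0.4883 0.2767 0.0731]
side empty table z 0.0015279710917169842 0.0011373300262957735 287 | rect18 ((0.563984751701355, 0.17368876934051514), (0.05519992485642433, 0.08046630024909973), 22.313587188720703) 307 mean [0.5643 0.1731 0.0168] px [298.1531 249.6645] min [0.3628 0.099  0.0013] max [0.5964 1.094  0.5727]
side full table z 0.0017441340531341165 0.0012338374465309006 731 | rect18 ((0.5812461972236633, 0.2809045612812042), (0.08649119734764099, 0.14301016926765442), 7.3526506423950195) 382 mean [0.5685 0.301  0.0154] px [284.9215 277.3665] min [ 0.5408  0.1832 -0.0007] max [0.6355 0.3318 0.0477]
side knob table z 0.002264936793212269 0.0011100736212250673 99 | 69 mean [ 0.4947 -0.0676  0.1259] px [337.4058 180.4928] min [ 0.3628 -0.0937  0.0961] max [0.5075 1.094  0.5727]
  return _methods._mean(a, axis=axis, dtype=dtype,
  ret = ret.dtype.type(ret / rcount)
  ret = _var(a, axis=axis, dtype=dtype, out=out, ddof=ddof,
  arrmean = um.true_divide(arrmean, div, out=arrmean,
  ret = ret.dtype.type(ret / rcount)
```

Run:
```python
from h import *
from scipy.optimize import least_squares
np.set_printoptions(precision=4,suppress=True)
D={n:np.load(f'pics/{n}0.npz') for n in('top','side')}
def rad(zs):  return np.interp(zs,[0,.01,.0101,.05,.07],[.0145,.0145,.0138,.012,.004])
# nozzle: fit circle around axis per height, depth points
for n,b in(('top',(244,268,232,256)),('side',(328,354,246,285))):
    q,P,ok=cloud(n,D[n]['d'],b); z0=0 if n=='top' else .0013
    m=ok&(P[:,2]>.02)&(np.hypot(P[:,0]-.438,P[:,1]-.264)<.03); P=P[m]
    r=least_squares(lambda c:np.hypot(P[:,0]-c[0],P[:,1]-c[1])-rad(P[:,2]-z0),[.438,.262],loss='soft_l1',f_scale=.002).x
    o=ray(n,0,0)[0][:2]; bb=np.arctan2(*(P[:,:2]-o).T[::-1]); mid=(bb.min()+bb.max())/2
    print('noz',n,r,m.sum(),'bearing vs fit (mm)',(mid-np.arctan2(*(r-o)[::-1]))*np.hypot(*(r-o))*1e3)
    for k,b2 in(('empty',{'top':(274,304,184,213),'side':(284,314,238,262)}[n]),):
        q,P,ok=cloud(n,D[n]['d'],b2); rgb=D[n]['p'][q[:,1],q[:,0]].astype(int)
        m=ok&(abs(P[:,2]-z0-.018)<(.006 if n=='top' else .003))&(rgb.max(1)<150)
        print('seat',n,cv2.minAreaRect(P[m][:,:2].astype(np.float32)),m.sum())
        m=m&(P[:,2]>0); 
    b3={'top':(374,402,200,224),'side':(328,352,172,194)}[n]
    q,P,ok=cloud(n,D[n]['d'],b3); rgb=D[n]['p'][q[:,1],q[:,0]].astype(int)
    m=ok&(rgb.max(1)<95)&(P[:,2]>.106)&(P[:,1]<0); P=P[m]
    f=least_squares(lambda c:np.linalg.norm(P-c,axis=1)-.014,[.492,-.09,.117],loss='soft_l1',f_scale=.002)
    print('knob',n,f.x,m.sum(),np.std(f.fun))
    b4={'top':(330,440,155,240),'side':(280,360,160,230)}[n]
    q,P,ok=cloud(n,D[n]['d'],b4); m=ok&(abs(P[:,2]-.085)<.008)
    print('lid',n,cv2.minAreaRect(P[m][:,:2].astype(np.float32)),np.median(P[m][:,2]))
```

```text
noz top [0.4419 0.2609] 88 bearing vs fit (mm) 0.15998562487104653
seat top ((0.5651000738143921, 0.164689302444458), (0.05238989740610123, 0.05149782821536064), 22.565155029296875) 233
knob top [ 0.499  -0.0922  0.1177] 85 0.001401394767033828
lid top ((0.5494986176490784, -0.09528133273124695), (0.19918139278888702, 0.15193654596805573), 86.31233978271484) 0.08549604996020332
noz side [0.4422 0.2605] 190 bearing vs fit (mm) -0.2602841586532954
seat side ((0.5658263564109802, 0.16528770327568054), (0.05198892951011658, 0.05793772265315056), 22.070280075073242) 163
knob side [ 0.499  -0.0931  0.119 ] 60 0.001319158546919758
lid side ((0.5853796601295471, -0.17322775721549988), (0.22363558411598206, 0.4027557969093323), 14.48450756072998) 0.08730971896480899
```

```bash
cat >> h.py <<'E'
def go(x,y,z,yaw=-3.7):
    s=get_state(); R=s['tool_rot']; d=np.array([x,y,z])-s['tcp_pos']
    t=np.degrees(np.arctan2(R[1,0],R[0,0]))-yaw
    print('tool shift',np.round(R.T@d,4),'turn',round(t,2),'q',np.round(s['qpos'],1),'t',s['clock'])
E
python3 -m inch '[0.51, -0.7, 0, 28.4, 0.51, -0.7, 0, 28.4, 0.51, -0.7, 0, 28.4, 0.51, -0.7, 0, 28.4, 0.51, -0.7, 0, 28.4, 0.51, -0.7, 0, 28.4, 0.51, -0.7, 0, 28.4, 0.51, -0.7, 0, 28.4, 0.51, -0.7, 0, 28.4, 0.51, -0.7, 0, 28.4]' 0.7
python3 -c "from h import *; go(.442,.2607,.15)"
```

```text
clock: 0.93
tcp_pos: [0.3533, -0.1802, 0.233]
tool_rot: [[0.998, -0.066, 0.0], [-0.066, -0.998, 0.0], [0.0, -0.0, -1.0]]
contact_force: [0.9, -0.1, -0.4]
finger_gap: 0.701
grasp_force: 0.0
tool shift [ 0.0595 -0.4457  0.0831] turn -0.07 q [-34.8 -27.7 124.8   0.   82.9  59. ] t 0.9333
```

```bash
python3 -m inch '[0.06, -0.446, 0.08, 0, 0.06, -0.446, 0.08, 0, 0.06, -0.446, 0.08, 0, 0.06, -0.446, 0.08, 0, 0.06, -0.446, 0.08, 0, 0.06, -0.446, 0.08, 0, 0.06, -0.446, 0.08, 0, 0.06, -0.446, 0.08, 0, 0.06, -0.446, 0.08, 0, 0.06, -0.446, 0.08, 0]' 
python3 -m inch '[0.006, -0.042, 0.008, 0, 0.006, -0.042, 0.008, 0, 0.006, -0.042, 0.008, 0]'|head -3
python3 - <<'E'
from h import *
go(.442,.2607,.038)
p,d=grab('side'); np.savez('pics/s1.npz',p=p,d=d); cv2.imwrite('pics/s1.png',cv2.resize(p[150:310,260:420],None,fx=3.7,fy=3.7)[:,:,::-1])
E
```

```text
clock: 1.77
tcp_pos: [0.4342, 0.2222, 0.1598]
tool_rot: [[0.998, -0.064, -0.0], [-0.064, -0.998, -0.0], [-0.0, 0.0, -1.0]]
contact_force: [1.7, -1.4, 0.9]
finger_gap: 0.702
grasp_force: 0.0
clock: 2.02
tcp_pos: [0.4425, 0.2629, 0.151]
tool_rot: [[0.998, -0.061, -0.003], [-0.061, -0.998, -0.002], [-0.003, 0.002, -1.0]]
tool shift [0.    0.002 0.113] turn 0.19 q [ 24.7  -6.2 116.2  -0.   70.3 118.3] t 2.0167
```

View pics/s1.png

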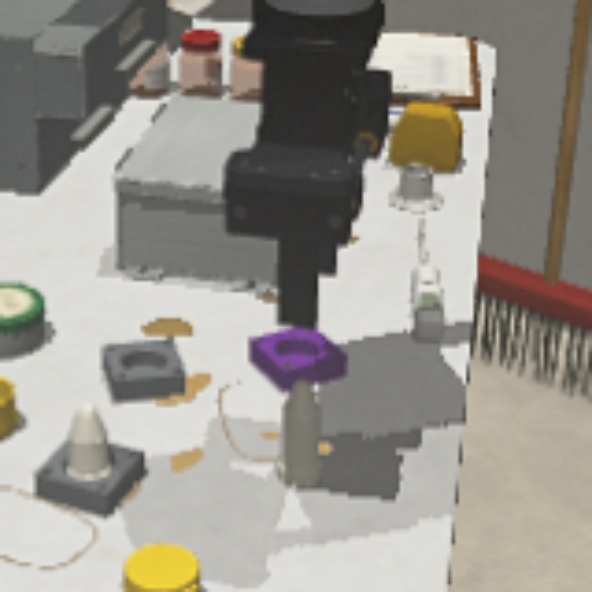

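The finger at about (298,300) sits right above the nozzle at (300,430), so I'm descending and gripping.

```bash
python3 -m inch '[0, 0.002, 0.03, 0, 0, 0.002, 0.06, 0, 0, 0.002, 0.09, 0, 0, 0.002, 0.105, 0, 0, 0.002, 0.112, 0, 0, 0.002, 0.112, 0]' | head -2
python3 -m inch '[0, 0, 0, 0, 0, 0, 0, 0, 0, 0, 0, 0, 0, 0, 0, 0, 0, 0, 0, 0, 0, 0, 0, 0]' 0.1 15
python3 -m inch '[0, 0, -0.03, 0, 0, 0, -0.06, 0, 0, 0, -0.08, 0, 0, 0, -0.08, 0]' 
python3 -c "from h import *; go(.5655,.165,.122)"
```

```text
clock: 2.57
tcp_pos: [0.4422, 0.2577, 0.0392]
clock: 3.07
tcp_pos: [0.4436, 0.2597, 0.0411]
tool_rot: [[0.998, -0.065, 0.001], [-0.065, -0.998, 0.0], [0.001, -0.0, -1.0]]
contact_force: [-0.3, 0.0, 0.7]
finger_gap: 0.335
grasp_force: 0.0
clock: 3.4
tcp_pos: [0.4464, 0.2611, 0.1262]
tool_rot: [[0.998, -0.065, 0.009], [-0.065, -0.998, 0.004], [0.009, -0.005, -1.0]]
contact_force: [0.8, 0.8, -0.4]
finger_gap: 0.11
grasp_force: 0.0
tool shift [0.125  0.0882 0.0048] turn -0.0 q [ 24.4  -4.8 117.4  -0.   66.9 118.1] t 3.4
```

The fingers close slower than I allowed, at about 0.7 per second, so the lift came up empty. I'll check the nozzle.

```bash
python3 -m inch '[0, 0, -0.05, 0, 0, 0, -0.05, 0, 0, 0, -0.05, 0, 0, 0, -0.05, 0, 0, 0, -0.05, 0, 0, 0, -0.05, 0, 0, 0, -0.05, 0, 0, 0, -0.05, 0]' 0.6 | tail -2
python3 - <<'E'
from h import *
go(.442,.2607,.04)
p,d=grab('side'); np.savez('pics/s2.npz',p=p,d=d); cv2.imwrite('pics/s2.png',cv2.resize(p[150:310,260:420],None,fx=3.7,fy=3.7)[:,:,::-1])
E
```

```text
finger_gap: 0.581
grasp_force: 0.0
tool shift [-0.0005 -0.0015  0.1291] turn -0.02 q [ 24.4  -7.5 115.5   0.   72.2 118.1] t 4.0667
```

View pics/s2.png

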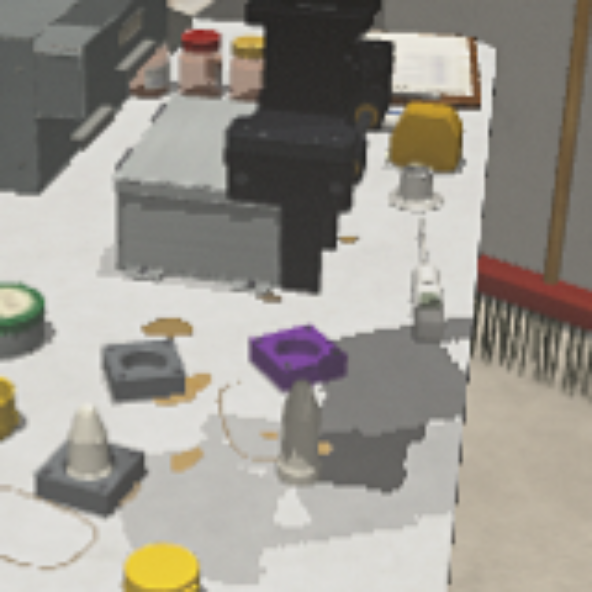

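The nozzle is still standing where it was, with its base at about (298,475). I'll grip again and allow more closing time.

```bash
python3 -m inch '[0, -0.001, 0.03, 0, 0, -0.001, 0.06, 0, 0, -0.001, 0.09, 0, 0, -0.001, 0.115, 0, 0, -0.001, 0.129, 0, 0, -0.001, 0.129, 0, 0, -0.001, 0.129, 0, 0, -0.001, 0.129, 0]' | head -2
python3 -m inch '[0, 0, 0, 0, 0, 0, 0, 0, 0, 0, 0, 0, 0, 0, 0, 0, 0, 0, 0, 0, 0, 0, 0, 0, 0, 0, 0, 0, 0, 0, 0, 0, 0, 0, 0, 0, 0, 0, 0, 0]' 0.1 15
```

```text
clock: 4.78
tcp_pos: [0.4442, 0.261, 0.0427]
clock: 5.62
tcp_pos: [0.4435, 0.2606, 0.0419]
tool_rot: [[0.998, -0.065, 0.0], [-0.065, -0.998, 0.0], [0.0, -0.0, -1.0]]
contact_force: [-0.3, -1.0, 2.9]
finger_gap: 0.268
grasp_force: 15.1
```

```bash
python3 -m inch '[0, 0, -0.02, 0, 0, 0, -0.05, 0, 0.03, 0.02, -0.06, 0, 0.06, 0.045, -0.06, 0, 0.09, 0.065, -0.06, 0, 0.115, 0.08, -0.06, 0, 0.1295, 0.0875, -0.06, 0, 0.1295, 0.0875, -0.06, 0, 0.1295, 0.0875, -0.06, 0, 0.1295, 0.0875, -0.06, 0]'
python3 - <<'E'
from h import *
from scipy.optimize import least_squares
go(.567,.1649,.095)
np.set_printoptions(precision=4,suppress=True)
p,d=grab('side'); cv2.imwrite('pics/s3.png',cv2.resize(p[150:310,240:400],None,fx=3.7,fy=3.7)[:,:,::-1])
t=get_state()['tcp_pos']; np.savez('pics/s3.npz',p=p,d=d)
E
```

```text
clock: 6.45
tcp_pos: [0.5658, 0.1651, 0.1007]
tool_rot: [[0.998, -0.065, -0.002], [-0.065, -0.998, 0.0], [-0.002, 0.0, -1.0]]
contact_force: [0.2, 1.3, -1.0]
finger_gap: 0.269
grasp_force: 15.0
tool shift [0.0012 0.0002 0.0057] turn -0.01 q [ 11.    6.4 108.7   0.   65.  104.7] t 6.45
```

View pics/s3.png

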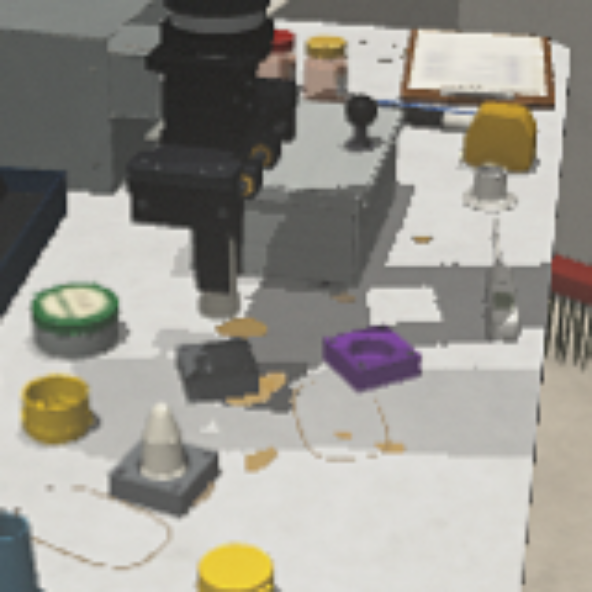

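Run:
```python
from h import *
from scipy.optimize import least_squares
np.set_printoptions(precision=4,suppress=True)
p,d=(np.load('pics/s3.npz')[k] for k in'pd')
q,P,ok=cloud('side',d,(285,315,205,262)); rgb=p[q[:,1],q[:,0]].astype(int)
near=ok&(np.hypot(P[:,0]-.566,P[:,1]-.168)<.03)
print('lowest z of carried',np.sort(P[near&(P[:,2]>.035),2])[:8])
m=near&(P[:,2]>.056)&(P[:,2]<.08)
for lo,hi,r in((.060,.070,.0145),(.072,.081,.0138)):
    Q=P[near&(P[:,2]>lo)&(P[:,2]<hi)&(rgb.min(1)>60)]
    f=least_squares(lambda c:np.hypot(Q[:,0]-c[0],Q[:,1]-c[1])-r,[.566,.165],loss='soft_l1',f_scale=.002).x
    o=ray('side',0,0)[0][:2]; b=np.arctan2(Q[:,1]-o[1],Q[:,0]-o[0]); print(lo,len(Q),f,'xrange',Q[:,0].min(),Q[:,0].max(),'bearing off mm',((b.min()+b.max())/2-np.arctan2(*(f-o)[::-1]))*930)
m=ok&(abs(P[:,2]-.0193)<.003)&(rgb.max(1)<150); print(cv2.minAreaRect(P[m][:,:2].astype(np.float32)),m.sum())
```

```text
lowest z of carried [0.0602 0.0616 0.0617 0.0623 0.063  0.063  0.0634 0.0635]
0.06 33 [0.5649 0.1652] xrange 0.550198548750249 0.5744342128363591 bearing off mm -1.3468669143157252
0.072 32 [0.5642 0.1646] xrange 0.5517529995853383 0.5754381046095566 bearing off mm 0.6367526595771067
((0.5727818608283997, 0.09656299650669098), (0.05982336774468422, 0.20260314643383026), 6.002358913421631) 182
```

```bash
python3 -m inch '[0.001, 0, 0.01, 0, 0.001, 0, 0.02, 0, 0.001, 0, 0.03, 0, 0.001, 0, 0.037, 0, 0.001, 0, 0.042, 0, 0.001, 0, 0.042, 0, 0.001, 0, 0.042, 0]'|head -4
python3 -m inch '[0, 0, 0.003, 0, 0, 0, 0.006, 0, 0, 0, 0.009, 0, 0, 0, 0.012, 0, 0, 0, 0.012, 0, 0, 0, 0.012, 0]'
python3 -c "from h import *; go(.567,.165,.046)"
```

```text
clock: 7.08
tcp_pos: [0.5675, 0.1647, 0.0589]
tool_rot: [[0.998, -0.065, -0.001], [-0.065, -0.998, -0.0], [-0.001, 0.0, -1.0]]
contact_force: [-0.2, -0.6, -0.7]
clock: 7.58
tcp_pos: [0.5677, 0.1647, 0.0472]
tool_rot: [[0.998, -0.065, -0.001], [-0.065, -0.998, -0.0], [-0.001, 0.0, -1.0]]
contact_force: [0.6, 1.0, -0.7]
finger_gap: 0.27
grasp_force: 15.0
tool shift [-0.0007 -0.0003  0.0012] turn -0.02 q [ 11.   10.4 110.   -0.   59.6 104.7] t 7.5833
```

```bash
python3 -m inch '[-0.0007, 0, 0.0012, 0, -0.0007, 0, 0.0012, 0, -0.0007, 0, 0.0012, 0]' 
python3 -m inch '[0, 0, 0, 0, 0, 0, 0, 0, 0, 0, 0, 0, 0, 0, 0, 0, 0, 0, 0, 0, 0, 0, 0, 0]' 0.6
python3 -m inch '[0, 0, -0.02, 0, 0, 0, -0.05, 0, 0, 0, -0.09, 0, 0, 0, -0.13, 0, 0, 0, -0.15, 0, 0, 0, -0.15, 0, 0, 0, -0.15, 0]' |head -4
python3 -c "
from h import *
p,d=grab('side'); np.savez('pics/s4.npz',p=p,d=d); cv2.imwrite('pics/s4.png',cv2.resize(p[150:310,240:400],None,fx=3.7,fy=3.7)[:,:,::-1])
q,P,ok=cloud('side',d,(285,315,205,262)); m=ok&(np.hypot(P[:,0]-.566,P[:,1]-.168)<.03)&(P[:,2]<.1)&(P[:,2]>.03);Q=P[m]
print(m.sum(),Q[:,2].max())
for lo,hi in((.03,.045),(.045,.06),(.06,.08)):
  k=(Q[:,2]>lo)&(Q[:,2]<hi);print(Q[k].mean(0))
go(.499,-.0927,.20)"
```

```text
clock: 7.83
tcp_pos: [0.5672, 0.1648, 0.0464]
tool_rot: [[0.998, -0.065, 0.0], [-0.065, -0.998, 0.0], [0.0, -0.0, -1.0]]
contact_force: [0.8, -0.4, -0.1]
finger_gap: 0.272
grasp_force: 15.0
clock: 8.33
tcp_pos: [0.5672, 0.1648, 0.0464]
tool_rot: [[0.998, -0.065, 0.0], [-0.065, -0.998, 0.0], [0.0, -0.0, -1.0]]
contact_force: [0.3, 0.0, 0.2]
finger_gap: 0.586
grasp_force: 0.0
clock: 8.92
tcp_pos: [0.5681, 0.165, 0.1984]
tool_rot: [[0.998, -0.065, 0.004], [-0.065, -0.998, 0.001], [0.004, -0.001, -1.0]]
contact_force: [-0.7, 1.1, -0.3]
142 0.07667322747971572
[0.56419921 0.1747994  0.03740425]
[0.56439366 0.17368973 0.05270963]
[0.5650812  0.16979283 0.06774396]
tool shift [-0.0511  0.2613 -0.0039] turn -0.02 q [ 11.    1.1 104.5   0.   74.4 104.7] t 8.9667
```

View pics/s4.png

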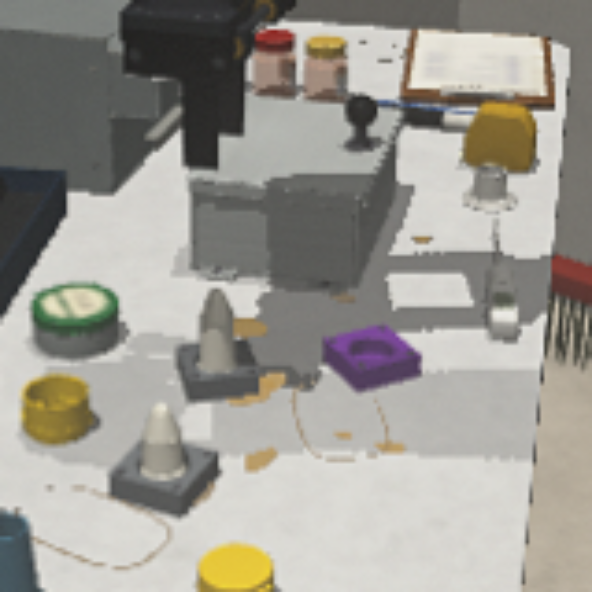

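The nozzle stands upright in the empty seat at (217,335), its tip about 75 mm up, which means it is home. On to the knob.

```bash
python3 -m inch '[-0.01, 0.04, 0, 0, -0.02, 0.08, 0, 0, -0.03, 0.12, 0, 0, -0.035, 0.16, 0, 0, -0.04, 0.2, 0, 0, -0.046, 0.235, 0, 0, -0.0507, 0.2613, 0, 0, -0.0507, 0.2613, 0, 0, -0.0507, 0.2613, 0, 0, -0.0507, 0.2613, 0, 0]'|head -2
python3 - <<'E'
from h import *
go(.4995,-.0927,.117)
p,d=grab('side','pics/s5f.png'); np.savez('pics/s5.npz',p=p,d=d); cv2.imwrite('pics/s5.png',cv2.resize(p[100:220,270:390],None,fx=4.8,fy=4.8)[:,:,::-1])
for t in range(0,60,5):
    a=np.radians(t); print(t,round(.122-.122*np.cos(a)+.037*np.sin(a),4),round(-(.122*np.sin(a)+.037*np.cos(a)-.037),4))
E
```

```text
clock: 9.8
tcp_pos: [0.4988, -0.0921, 0.1945]
tool shift [0.0009 0.0006 0.0775] turn -0.03 q [-16.5  -9.6 114.8   0.   75.   77.2] t 9.8
0 0.0 -0.0
5 0.0037 -0.0105
10 0.0083 -0.0206
15 0.0137 -0.0303
20 0.02 -0.0395
25 0.0271 -0.0481
30 0.0348 -0.056
35 0.0433 -0.0633
40 0.0523 -0.0698
45 0.0619 -0.0754
50 0.0719 -0.0802
55 0.0823 -0.0842
```

View pics/s5.png

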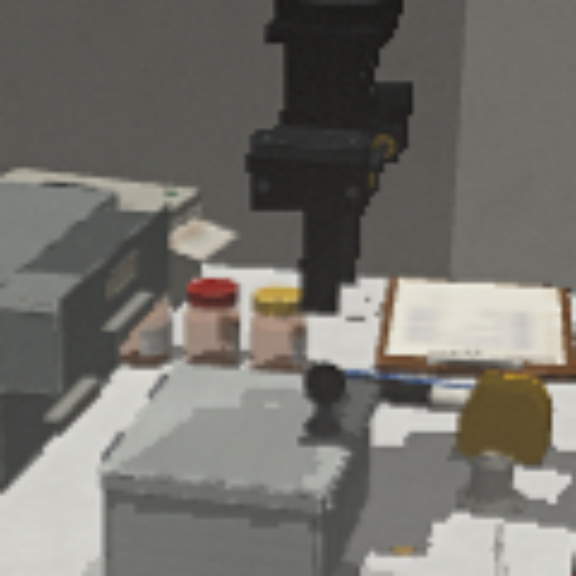

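The finger tips at about (322,300) hang over the knob at (325,385). I'm descending onto it and gripping.

```bash
python3 -m inch '[0.001, 0.0006, 0.02, 0, 0.001, 0.0006, 0.04, 0, 0.001, 0.0006, 0.06, 0, 0.001, 0.0006, 0.07, 0, 0.001, 0.0006, 0.0775, 0, 0.001, 0.0006, 0.0775, 0, 0.001, 0.0006, 0.0775, 0]'|head -4
python3 -m inch '[0, 0, 0, 0, 0, 0, 0, 0, 0, 0, 0, 0, 0, 0, 0, 0, 0, 0, 0, 0, 0, 0, 0, 0, 0, 0, 0, 0, 0, 0, 0, 0, 0, 0, 0, 0, 0, 0, 0, 0]' 0.1 30
```

```text
clock: 10.43
tcp_pos: [0.5009, -0.0929, 0.1191]
tool_rot: [[0.998, -0.064, 0.0], [-0.064, -0.998, 0.0], [0.0, -0.0, -1.0]]
contact_force: [1.1, -0.3, 0.4]
clock: 11.27
tcp_pos: [0.5008, -0.0937, 0.1193]
tool_rot: [[0.998, -0.065, 0.001], [-0.065, -0.998, -0.001], [0.001, 0.001, -1.0]]
contact_force: [-0.6, -2.6, 2.4]
finger_gap: 0.281
grasp_force: 30.0
```

```bash
python3 -m inch '[0.002, 0, -0.005, 0, 0.0037, 0, -0.0105, 0, 0.006, 0, -0.0155, 0, 0.0083, 0, -0.0206, 0, 0.011, 0, -0.0255, 0, 0.0137, 0, -0.0303, 0, 0.0168, 0, -0.035, 0, 0.02, 0, -0.0395, 0, 0.02, 0, -0.0395, 0, 0.02, 0, -0.0395, 0]'
python3 - <<'E'
from h import *
p,d=grab('side'); np.savez('pics/s6.npz',p=p,d=d); cv2.imwrite('pics/s6.png',cv2.resize(p[100:220,270:390],None,fx=4.8,fy=4.8)[:,:,::-1])
E
```

```text
clock: 12.1
tcp_pos: [0.5207, -0.0948, 0.1587]
tool_rot: [[0.998, -0.065, -0.0], [-0.065, -0.998, -0.0], [0.0, 0.0, -1.0]]
contact_force: [-0.5, -5.8, -3.5]
finger_gap: 0.274
grasp_force: 30.0
```

View pics/s6.png

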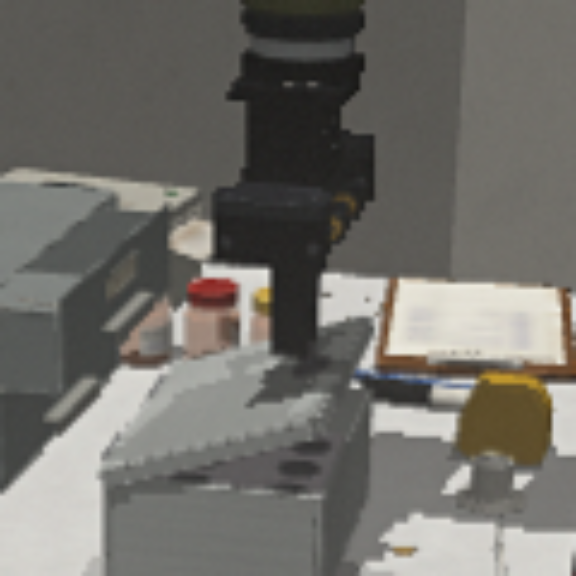

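The lid is rising with the knob, at roughly 20° open. I'll continue the arc with a 1 mm side relief.

```bash
python3 -m inch '[0.0035, 0.0005, -0.0044, 0, 0.0071, 0.001, -0.0086, 0, 0.0109, 0.001, -0.0126, 0, 0.0148, 0.001, -0.0165, 0, 0.019, 0.001, -0.0202, 0, 0.0233, 0.001, -0.0238, 0, 0.0277, 0.001, -0.0271, 0, 0.0323, 0.001, -0.0303, 0, 0.0323, 0.001, -0.0303, 0, 0.0323, 0.001, -0.0303, 0]'
python3 - <<'E'
from h import *
np.set_printoptions(precision=4,suppress=True)
p,d=grab('side'); q,P,ok=cloud('side',d,(280,360,150,205)); 
X=np.array([.998,-.0645,0]); H=np.array([.6208,-.1006,.08])
s=(P-H)@X; w=(P-H)@np.array([.0645,.998,0]); m=ok&(w>.03)&(w<.09)&(s<-.01)&(s>-.16)&(P[:,2]>.09)
f=cv2.fitLine(np.stack([s[m],P[m,2]],1).astype(np.float32),cv2.DIST_HUBER,0,.01,.01).ravel(); print(m.sum(),'lid deg',np.degrees(np.arctan(-f[1]/f[0])))
E
```

```text
clock: 12.98
tcp_pos: [0.5533, -0.0968, 0.189]
tool_rot: [[0.998, -0.065, 0.0], [-0.065, -0.998, 0.002], [0.0, -0.002, -1.0]]
contact_force: [-0.6, 5.3, -1.1]
finger_gap: 0.281
grasp_force: 30.0
159 lid deg 38.576447
```

```bash
python3 -m inch '[0.0048, -0.0003, -0.0029, 0, 0.0096, -0.0005, -0.0056, 0, 0.0146, -0.0005, -0.0081, 0, 0.0196, -0.0005, -0.0104, 0, 0.0248, -0.0005, -0.0125, 0, 0.03, -0.0005, -0.0144, 0, 0.03, -0.0005, -0.0144, 0, 0.03, -0.0005, -0.0144, 0, 0.03, -0.0005, -0.0144, 0, 0.03, -0.0005, -0.0144, 0]'
python3 - <<'E'
from h import *
np.set_printoptions(precision=4,suppress=True)
p,d=grab('side','pics/s8f.png'); cv2.imwrite('pics/s8.png',cv2.resize(p[90:300,230:400],None,fx=2.8,fy=2.8)[:,:,::-1])
q,P,ok=cloud('side',d,(280,360,130,205)); 
X=np.array([.998,-.0645,0]); H=np.array([.6208,-.1006,.08])
s=(P-H)@X; w=(P-H)@np.array([.0645,.998,0]); m=ok&(w>.03)&(w<.09)&(s<-.01)&(s>-.16)&(P[:,2]>.09)
f=cv2.fitLine(np.stack([s[m],P[m,2]],1).astype(np.float32),cv2.DIST_HUBER,0,.01,.01).ravel(); print(m.sum(),'lid deg',np.degrees(np.arctan(-f[1]/f[0])))
t=get_state()['tcp_pos']-H; print(t@X,t[2],'knob-angle from tcp',np.degrees(np.arctan2(t[2],-t@X)-np.arctan2(.037,.122)))
q,P,ok=cloud('side',d,(285,315,205,262)); m=ok&(np.hypot(P[:,0]-.566,P[:,1]-.168)<.03)&(P[:,2]<.1)&(P[:,2]>.03);Q=P[m]
print('nozzle top',Q[:,2].max())
for lo,hi in((.03,.045),(.045,.06),(.06,.08)):
  k=(Q[:,2]>lo)&(Q[:,2]<hi);print(Q[k].mean(0))
E
```

```text
clock: 13.87
tcp_pos: [0.5834, -0.0985, 0.2034]
tool_rot: [[0.998, -0.065, 0.001], [-0.065, -0.998, 0.001], [0.001, -0.001, -1.0]]
contact_force: [-0.2, 6.0, -1.6]
finger_gap: 0.278
grasp_force: 30.0
266 lid deg -62.526512
-0.03749487750303844 0.12344361306100186 knob-angle from tcp 56.232884805149446
nozzle top 0.07820795181485113
[0.5644 0.175  0.0374]
[0.5639 0.1738 0.0527]
[0.5646 0.1702 0.0677]
```

View pics/s8.png

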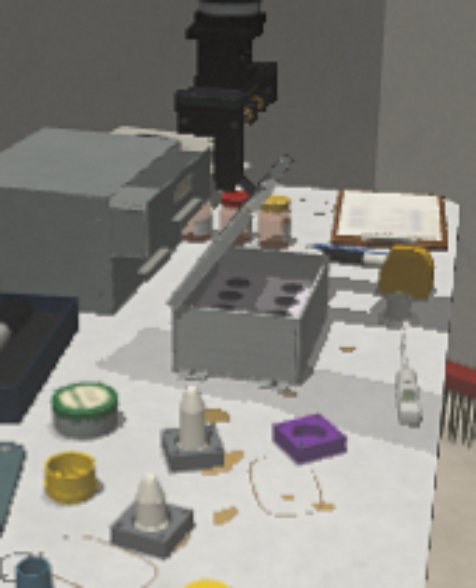

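The picture shows the lid held open at roughly 55°, running from (180,300) to (285,160), with the fingers on the knob at (232,185). Both nozzles stand in their seats at (192,420) and (150,510). I'll let it settle and hand in.

```bash
python3 -m inch '[0, -0.0004, 0, 0, 0, -0.0004, 0, 0, 0, -0.0004, 0, 0, 0, -0.0004, 0, 0, 0, -0.0004, 0, 0, 0, -0.0004, 0, 0, 0, -0.0004, 0, 0, 0, -0.0004, 0, 0]'
python3 -c "from workcell import *; print(sign_off())"
```

```text
clock: 14.58
tcp_pos: [0.583, -0.0985, 0.2033]
tool_rot: [[0.998, -0.065, 0.0], [-0.065, -0.998, 0.001], [0.0, -0.001, -1.0]]
contact_force: [-1.3, 5.1, -1.1]
finger_gap: 0.28
grasp_force: 30.0
the job is handed in; nothing more can be done
None
```

I handed the job in at 14.6 s: the tall nozzle stands home in the empty seat, let go, and the gripper still holds the lid by its knob at about 55° (56° worked out from the arm's pose); no verdict came back.

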